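# Hang the cup bracket on the slotted upright and load it

## Task

Hook the loose metal bracket into the top pair of slots of the slotted upright and press it down until it snaps past the catch and sits fully home. Then stand the white cutlery cup upright in the bracket's square tray. Leave the bowls, the jar and the spoon where they are.

Things in the scene. Friction and masses are not known exactly. Their poses are not given: they have to be found in the camera images.
- slots_top (a point): On the front face of the slotted upright's 5 mm plate, midway between the two slots of the TOP pair and halfway up them, 193 mm above the table. Three pairs, 58 mm apart in height; each slot 12 mm wide, 38 mm high, centred 20 mm left and right of the middle. x points into the plate (the bracket's hooks go in along +x), y left, z up. The bracket belongs in this top pair.
- post_foot (a point): The dark steel slotted upright, bolted to the table: 84 mm wide, 218 mm tall, channel 45 mm deep, open behind, on a foot 130 x 130 x 8 mm. This point is on the table straight below slots_top; axes as there. The foot reaches 40 mm in front (-x) of it and 90 mm behind.
- catch (a point): Middle of an 8 mm thick sprung steel roller behind the top pair of slots, lying along y; it yields to +x. A hooked bracket meets it about 12 mm above the locked height and rests on it: sagging some 3 degrees; its own weight does not pass. A downward push of about 12 to 20 N snaps the hooks past; the roller then holds them down.
- bracket_grip (a point): Loose aluminium bracket, 0.3 kg, 192 long, 84 wide, 100 mm high, standing level on the table as it is used: square tray at -x, back plate with two hooks at +x, joined by an upright web. This is the place to grip, mid-web, 50 mm above the underside: web 10 mm thick across y, 72 mm high, free 36 mm to -x, 30 mm to +x. Centre of mass below, within 25 mm. x to the hooks, z up.
- bracket_hook (a point): On the back plate's rear face (70 wide, 96 high, comes against the upright), midway between the hooks, level with their tongues' underside: 55 mm to +x of bracket_grip, 6 mm higher. Same axes. Hooks 20 mm left and right, 7 mm wide, reach 17 mm behind: tongue 8 mm high, tip hanging 22 mm below it. Enter with this point 7 mm (+-4) above slots_top. Locked: 19 mm below it, 0 to 2 mm off the plate.
- press_pad (a point): Middle of the flat top of the bracket's press pad (25 mm along x, 36 mm across) at the top of its back plate: 42.5 mm to +x of bracket_grip and 50 mm higher, axes as there. Press down here to lock. Locked, it is 218 mm above the table, 14 mm in front of the upright's face (12.5 to 14.5); level with the upright's top.
- tray (a point): Middle of the floor of the bracket's square tray, 3 mm above the bracket's underside; 78 mm to -x of bracket_grip and 47 mm lower, axes as there. Inside 78 x 78 mm; walls 3 mm thick, 11 mm high above the floor. With the bracket locked this floor is 121 mm above the table.
- cup_center (a point): Centre, half-way up, of the white plastic cutlery cup: open at the top, 95 mm tall, 62 mm across at the rim, 58 mm at the foot, wall 3 mm, 0.12 kg, standing upright on the table. z is its axis, up.
- bowls: Bystander: a stack of three white bowls, 106 mm across, 74 mm high; origin under its centre.
- jar: Bystander: an amber glass jar with a steel cap, 64 mm across, 85 mm high; origin under its centre.
- spoon: Bystander: a steel spoon 170 mm long lying on the table near the robot; origin at its underside, x along it.

How it is judged:
On the way, in this order (a step that is already met when the one before it is completed fails the run):
1. the bracket's hooks are through the top pair of slots, not yet down (y of bracket_hook in the frame of slots_top between -0.006 and 0.006 m and x of bracket_hook in the frame of slots_top between -0.006 and 0.004 m and z of bracket_hook in the frame of slots_top between -0.011 and 0.013 m), for 0.1 s.
2. the bracket is pressed down and locked past the catch (y of bracket_hook in the frame of slots_top between -0.006 and 0.006 m and x of bracket_hook in the frame of slots_top between -0.006 and 0.004 m and z of bracket_hook in the frame of slots_top between -0.023 and -0.015 m and angle between bracket_hook's own z axis and vertical below 0.09 rad and angle between the x axis of bracket_hook and the x axis of slots_top, either way round below 0.12 rad), for 0.2 s.
3. the cup stands in the tray of the locked bracket (all of step 2 and z of cup_center in the frame of tray between 0.04 and 0.054 m and horizontal distance between cup_center and tray below 0.02 m and angle between cup_center's own z axis and vertical below 0.15 rad), for 0.2 s.
At the end, for the whole second after the job is handed in: The bracket is locked in the top slots (hook point 15 to 23 mm below slots_top, within 6 mm sideways and of the plate, level within about 5 degrees and square within 7 degrees) and the cup stands upright on the tray floor within 20 mm of its middle (all of step 3); the robot touches nothing.
It fails at once if the bowls is disturbed (moved more than 30 mm, or tipped over) (distance of bowls from where it was at the start of the episode above 0.03 m or angle between bowls's own z axis and vertical above 0.4 rad).
It fails at once if the jar is disturbed (moved more than 30 mm, or tipped over) (distance of jar from where it was at the start of the episode above 0.03 m or angle between jar's own z axis and vertical above 0.4 rad).
It fails at once if the spoon is disturbed (moved more than 30 mm, or tipped over) (distance of spoon from where it was at the start of the episode above 0.03 m).
It also fails if it takes over 67 s, if anything falls off the work surface, if the arm or the gripper's body presses on something with over 40 N, if the wrist force passes 120 N, or if a joint passes its speed limit or range.

## Robot

A 6-joint arm with a two-finger parallel gripper is mounted at the origin on the work surface. World frame = base frame: x ahead of the robot, y to its left, z up, the work surface at z = 0. Lengths are in m, angles in rad, forces in N, time in s.
With the tool pointing down it reaches from about 0.275 to 0.75 m from the base axis. Payload 10.2 kg.
Tool frame: the origin (TCP) lies between the finger pads; the fingertips stand ahead of it and the grasp point (between the pads) lies 3 mm ahead of it (r.tip_extent is the z of the fingertips in the tool frame, in m); z points along the fingers, y is the line along which they close (so a half turn about z gives the same grasp; the last joint's range is limited). The gripper opens to 88 mm and grips with 3 to 60 N. Pads are 18 mm wide; open, the fingers measure 123 mm over their backs; the gripper's body (75 mm by 187 mm) begins 45 mm behind the grasp point.
Start: joints at [-1.401, 0.313, 1.498, -0, 1.331, -0.223], TCP at [0.201, -0.485, 0.261] pointing down, gripper open.
Joint ranges: [-2.94, 2.94], [-0.97, 2.17], [0.19, 2.56], [-1.23, 4.37], [0.02, 3.11], [-2.88, 2.88]. Speed limits (rad/s): [2.39, 2.39, 3.01, 3.14, 3.14, 3.14].

## Interface

Orientations are given as a unit quaternion [x, y, z, w].
In Python, from workcell import r, hand, optics, finish_job, find_in gives the robot as it stands. The module is installed in compiled form; this text tells all that it offers. Calls block until the motion is done:
- r.move_ptp(position, orientation): joint-space move of the TCP to a pose.
- r.servo_line(position, max_speed=0.15, rot=None): straight line of the TCP; rot=None keeps the orientation; max_speed is the mean speed in m/s.
- r.set_joints(angles): joint-space move.
- hand.gripper_open() and hand.close_gripper(force=None): open the fingers fully, or close them until they stop; force is the grip in N (None keeps the last).
- r.hold(seconds).
- r.ik(position, orientation): joint angles nearest the present ones, or None.
- r.sense(): the state.
- optics.get_image(name): name is "side" or "top" or "wrist"; returns the picture (400x640x3 uint8, red, green, blue); there is no depth.
- optics.camera_params(name): a dict with "K" (3x3 intrinsics, pixels), "camera_from_world" (4x4, takes a point from world to camera coordinates). Camera axes: x right, y down, z forward; pixel columns grow to the right and rows downward; lengths in m; the calibration is good to about 2 mm. A picture is of the moment at which its call begins: read the wrist's pose just before it. camera_params takes no time and is no camera call; for the wrist camera it gives the pose at the moment of the call.
A pose or a line that the arm cannot do raises r.IKError and nothing moves.
- finish_job(): hands the job in; it is judged then, once.
Trained networks look in the newest picture that a camera, given by its name, has taken for a name from the list of things; names that differ only in an ending like _2 or _b are one class to them, and where a whole thing is asked for, a point or a joint stands for the part that bears it (a point fixed in the world has none). Each returns a list of dicts, best first, with "score" (0 to 1); they miss things now and then, are a little off and sometimes report something else, mostly with a low value. They report only what shows in the picture. A call takes as long as a camera call.
- find_in(camera, name): "position" ([column, row] as shares, 0 to 1, of the picture: columns of its width, rows of its height, amid what is visible of it).
The state is a dict: "clock": time; "q": joint angles; "joint_vel": joint speeds; "joint_efforts": joint torques, N m; "tool_pos": TCP position; "tcp_rot": TCP orientation; "contact_force": force on the tool from outside, world axes, zero at the start; "wrist_torque": the same for the moment, N m; "grip_width": opening from 0.0 (shut) to 1.0 (fully open); "grasp_force": force on a finger pad.
Only numpy, scipy, OpenCV 4.12 (cv2) and the standard library are available. Lean on these libraries where they do the work, as an engineer would, in place of code of your own. Each camera call takes 0.05 s, during which the arm holds its last target. There are 200 camera calls.

## Working session

There is one attempt and no reset: what is moved stays moved. The work goes in short steps, each a Python script; the robot and the scene stay as the last script left them, time stands still between calls to the robot, and variables do not carry over. Pictures are saved under pics/ and viewed, at most 10 in all, crops included, and the job is handed in when it is done.

```bash
mkdir -p pics; cat > h.py <<'E'
import numpy as np, cv2
from scipy.spatial.transform import Rotation as R
from workcell import r, hand, optics, finish_job, find_in
def save(cam,f):
    im=optics.get_image(cam); cv2.imwrite('pics/'+f,im[:,:,::-1]); return im
def ray(P,uv):
    T=P["camera_from_world"];Rm=T[:3,:3];c=-Rm.T@T[:3,3]
    d=Rm.T@np.linalg.inv(P["K"])@np.array([uv[0],uv[1],1.]);return c,d/np.linalg.norm(d)
def onz(P,uv,z):
    c,d=ray(P,uv);return c+d*(z-c[2])/d[2]
def proj(P,X):
    X=np.atleast_2d(X);T=P["camera_from_world"];c=X@T[:3,:3].T+T[:3,3];p=c@P["K"].T;return p[:,:2]/p[:,2:]
def tri(rays):
    A=np.zeros((3,3));b=np.zeros(3)
    for c,d in rays:
        M=np.eye(3)-np.outer(d,d);A+=M;b+=M@c
    X=np.linalg.solve(A,b);return X,[np.linalg.norm((np.eye(3)-np.outer(d,d))@(X-c)) for c,d in rays]
E
python3 - <<'E'
from h import *
for cam in("side","top"):
    save(cam,cam+"0.png");P=optics.camera_params(cam)
    T=P["camera_from_world"];print(cam,(-T[:3,:3].T@T[:3,3]).round(3),T[2,:3].round(2),P["K"][0,0])
    for n in["slots_top","bracket_grip","bracket_hook","press_pad","tray","cup_center","bowls","jar","spoon"]:
        print(cam,n,[(round(d["score"],2),(np.array(d["position"])*[640,400]).round(1).tolist()) for d in find_in(cam,n)[:2]])
E
```

```text
side [0.077 0.763 0.622] [ 0.45 -0.74 -0.5 ] 394.79428361499686
side slots_top [(0.7, [277.2, 200.8])]
side bracket_grip [(0.76, [283.7, 318.1])]
side bracket_hook [(0.85, [285.3, 322.0])]
side press_pad [(0.61, [286.6, 319.9])]
side tray [(0.62, [287.2, 320.3])]
side cup_center [(0.65, [407.2, 180.5])]
side bowls [(0.57, [189.9, 265.6])]
side jar [(0.88, [335.0, 162.8])]
side spoon [(0.36, [277.9, 203.2])]
top [ 0.444 -0.007  1.005] [ 0.1   0.03 -0.99] 362.56669574001984
top slots_top [(0.72, [211.3, 243.3]), (0.65, [312.5, 152.4])]
top bracket_grip [(0.97, [212.0, 241.0]), (0.31, [308.9, 153.0])]
top bracket_hook [(0.92, [211.4, 243.9])]
top press_pad [(0.67, [211.0, 243.8])]
top tray [(0.75, [211.5, 242.6])]
top cup_center [(0.74, [210.5, 239.2])]
top bowls [(0.73, [206.1, 142.6]), (0.32, [213.6, 240.7])]
top jar [(0.71, [212.3, 241.7]), (0.57, [443.9, 148.3])]
top spoon [(0.62, [330.3, 277.0])]
```

View pics/side0.png

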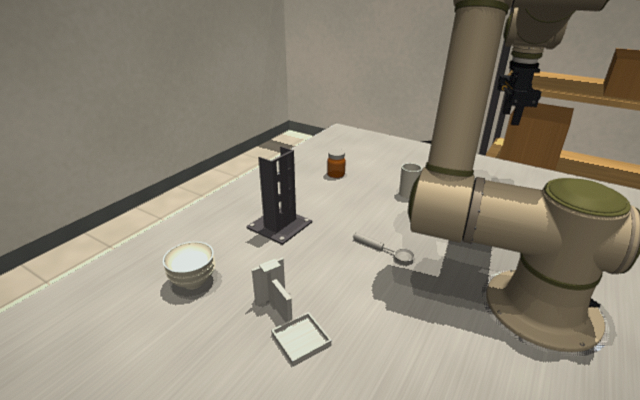

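View pics/top0.png

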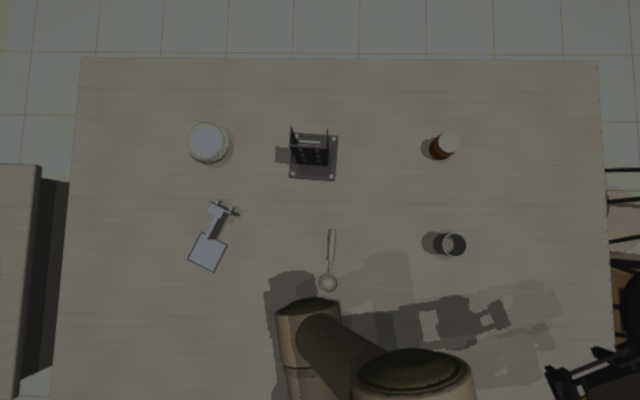

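The side view shows the bracket at about (280,300), with its hooks at (265,270) and tray at (300,338), and the upright at (278,195). The top view shows the tray at (207,252), the back plate at (222,208), the upright's foot at (290–337, 133–181) and the cup at about (450,243). Next I'll look from close up with the wrist camera.

```bash
python3 - <<'E'
from h import *
P=optics.camera_params("top")
for n,uv,z in[("tray",(207,252),.012),("plate",(223,208),.1),("foot pts",(290,178),.008),("",(335,181),.008),("",(337,136),.008),("cuprim",(453,243),.095),("jar",(446,144),.08),("bowl",(208,142),.07),("spoon",(329,283),.005),("spoonend",(332,231),.005)]: print(n,onz(P,uv,z).round(3))
s=r.sense();W=optics.camera_params("wrist");T=W["camera_from_world"]
Rt=R.from_quat(s["tcp_rot"]).as_matrix();c=-T[:3,:3].T@T[:3,3]
print("cam in tool",Rt.T@(c-s["tool_pos"]),(Rt.T@T[:3,:3].T).round(3),W["K"],Rt.round(3),s["clock"],r.tip_extent)
E
```

```text
tray [0.386 0.337 0.012]
plate [0.501 0.272 0.1  ]
foot pts [0.594 0.117 0.008]
 [ 0.587 -0.009  0.008]
 [ 0.715 -0.012  0.008]
cuprim [ 0.425 -0.302  0.095]
jar [ 0.678 -0.294  0.08 ]
bowl [0.678 0.33  0.07 ]
spoon [0.309 0.003 0.005]
spoonend [ 0.449 -0.003  0.005]
cam in tool [ 0.07572251  0.00082688 -0.12460946] [[-0.    -0.955 -0.295]
 [ 1.    -0.    -0.001]
 [ 0.001 -0.295  0.955]] [[354.96019452   0.         318.52298429]
 [  0.         354.96019452 199.23731239]
 [  0.           0.           1.        ]] [[ 0.924  0.383  0.   ]
 [ 0.383 -0.924  0.   ]
 [ 0.    -0.    -1.   ]] 1.0 0.022
```

```bash
cat >> h.py <<'E'
def Q(yaw,tilt=0):
    """tool down, tool x = -(object x at yaw)"""
    c,s=np.cos(yaw),np.sin(yaw)
    return R.from_matrix(np.array([[-c,s,0],[-s,-c,0],[0,0,1.]]).T@np.eye(3) if 0 else np.column_stack([[-c,-s,0],[-s,c,0],[0,0,-1]])).as_quat()
E
python3 - <<'E'
from h import *
import json
yb=np.arctan2(.272-.337,.501-.386); yu=-.055
d=np.array([np.cos(yb),np.sin(yb)])
g=np.array([.386,.337])+.078*d
for n,p,q in[("up",[.64,.053,.345],Q(yu)),("br",[*(g+.045*d),.30],Q(yb))]:
    print(n,r.ik(p,q)); r.move_ptp(p,q); print(r.sense()["clock"],r.sense()["q"])
    W=optics.camera_params("wrist"); save("wrist",n+"1.png")
    json.dump({k:np.asarray(v).tolist() for k,v in W.items()},open(n+"1.json","w"))
E
```

```text
up [-9.94796743e-02  5.57410515e-01  9.22818191e-01 -4.44089210e-16
  1.66136395e+00 -1.61527600e+00]
3.4833 [-1.00850452e-01  5.57427276e-01  9.23078674e-01 -1.47443936e-04
  1.66132825e+00 -1.61508484e+00]
br [ 3.03822248e-01  3.79382263e-01  1.30324708e+00 -4.44089210e-16
  1.45896331e+00 -7.52522765e-01]
4.5833 [ 3.02402507e-01  3.79697023e-01  1.30231095e+00 -2.39526979e-04
  1.45907639e+00 -7.53571197e-01]
```

View pics/up1.png

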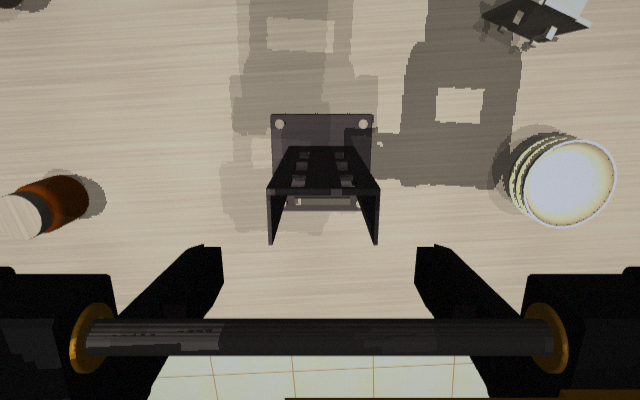

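View pics/br1.png

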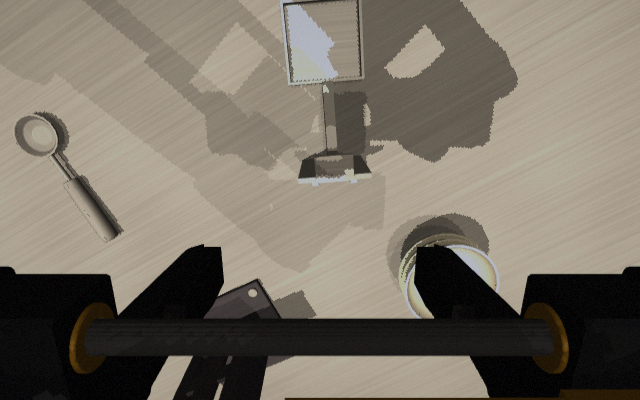

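The upright's top front edge runs from about (267,189) to (379,189), with the foot's front corners at (272,114) and (372,114). In the bracket view, the tray is at (282–364, 0–85), the web top at about (325,85–150) and the plate top at (300–371, 180). I'll zoom in to read these more precisely.

```bash
python3 - <<'E'
import cv2,numpy as np
a=cv2.imread('pics/up1.png')[105:215,260:390];b=cv2.imread('pics/br1.png')[0:190,270:380]
a=np.clip(a.astype(float)*2.0,0,255).astype(np.uint8)
A=cv2.resize(a,None,fx=3.5,fy=3.5,interpolation=cv2.INTER_NEAREST);B=cv2.resize(b,None,fx=3.1,fy=3.1,interpolation=cv2.INTER_NEAREST)
H=max(A.shape[0],B.shape[0]);o=np.zeros((H,A.shape[1]+B.shape[1],3),np.uint8);o[:A.shape[0],:A.shape[1]]=A;o[:B.shape[0],A.shape[1]:]=B
print(o.shape,A.shape,B.shape);cv2.imwrite('pics/z.png',o)
E
```

```text
(589, 796, 3) (385, 455, 3) (589, 341, 3)
```

View pics/z.png

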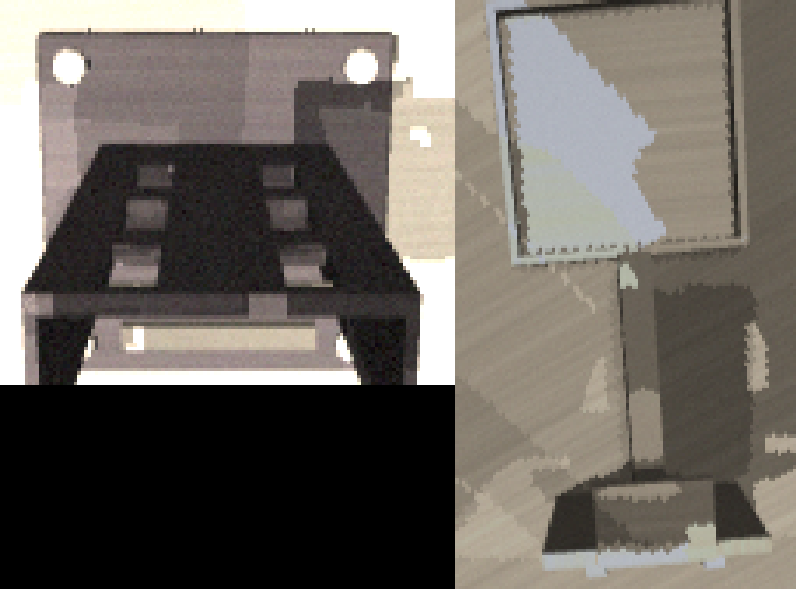

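```bash
cat > fit.py <<'E'
from h import *
import json
from scipy.optimize import least_squares
def load(n): return {k:np.array(v) for k,v in json.load(open(n)).items() if k in("K","camera_from_world")}
def fit(P,X,uv,x0):
    X=np.array(X)/1000.;uv=np.array(uv)
    def f(p):
        c,s=np.cos(p[2]),np.sin(p[2])
        W=np.column_stack([p[0]+c*X[:,0]-s*X[:,1],p[1]+s*X[:,0]+c*X[:,1],X[:,2]+(p[3] if len(p)>3 else 0)])
        return (proj(P,W)-uv).ravel()
    o=least_squares(f,x0,loss='soft_l1');return o.x,f(o.x).reshape(-1,2).round(1)
if __name__=="__main__":
    P=load("up1.json")
    px=np.array([(22,293),(420,291),(38,33),(397,33),(100,144),(333,144)])/3.5+[259.5,104.5]
    for z in ([.63,.055,-.05],[.63,.055,-.05,0]):print("upright",*fit(P,[(0,-42,218),(0,42,218),(-40,-65,8),(-40,65,8),(0,-42,8),(0,42,8)],px,z))
    P=load("br1.json")
    px=(np.array([(596,485),(715,481),(544,570),(770,552),(513,263),(748,243),(597,577),(714,567)])-[455,0])/3.1+[269.5,-.5]
    for z in([.45,.3,-.5],[.45,.3,-.5,0]):print("bracket",*fit(P,[(30,-18,100),(30,18,100),(55,-35,98),(55,35,98),(-36,-42,14),(-36,42,14),(72,-20,64),(72,20,64)],px,z))
E
python3 fit.py
```

```text
upright [ 0.6326092   0.0551183  -0.05771586] [[ 0.2 -0. ]
 [ 0.8  0.6]
 [-0.6 -0.2]
 [-0.6 -0.1]
 [ 0.6 -0.3]
 [-1.4 -0.3]]
upright [ 0.63279038  0.05508982 -0.05761393 -0.00095063] [[ 0.3 -0.1]
 [ 0.5  0.5]
 [-0.6 -0.1]
 [-0.7 -0. ]
 [ 0.6 -0.3]
 [-1.5 -0.2]]
bracket [ 0.45610695  0.3092481  -0.4388194 ] [[-1.2 -0.1]
 [-0.6 -1.8]
 [-0.1 -0.6]
 [ 0.7 -0.3]
 [-0.  -0.1]
 [ 0.4  0.2]
 [ 0.2  3.6]
 [ 0.4  4. ]]
bracket [ 0.45637872  0.30918328 -0.43890551 -0.00218692] [[-1.1 -0.3]
 [-0.7 -1.9]
 [ 0.1 -0.9]
 [ 0.4 -0.5]
 [ 0.2  0.2]
 [ 0.3  0.5]
 [ 0.3  3.3]
 [ 0.2  3.7]]
```

```bash
cat >> h.py <<'E'
U=np.array([.6327,.0551]);YU=-.0577
def up(x,y,z): # slots frame offset (xy) -> world, z abs
    c,s=np.cos(YU),np.sin(YU);return np.array([U[0]+c*x-s*y,U[1]+s*x+c*y,z])
def st():
    s=r.sense();print(round(s["clock"],2),"tcp",np.round(s["tool_pos"],4),"F",np.round(s["contact_force"],1),"M",np.round(s["wrist_torque"],2),"w",round(s["grip_width"],3),"g",round(float(np.max(s["grasp_force"])),1));return s
E
python3 - <<'E'
from h import *
import json
y=-.4388;d=np.array([np.cos(y),np.sin(y)]);g=np.array([.4562,.3092])-.010*d
q=Q(y)
r.move_ptp([*g,.15],q); r.servo_line([*g,.059],.12); st()
hand.close_gripper(force=45); st()
r.servo_line([*g,.21],.15); st()
r.move_ptp(up(-.065-.045,0,.203),Q(YU)); st(); print(r.sense()["q"])
W=optics.camera_params("wrist"); save("wrist","pre.png")
json.dump({k:np.asarray(v).tolist() for k,v in W.items()},open("pre.json","w"))
im=cv2.imread('pics/pre.png');a=cv2.resize(im[100:300,220:420],None,fx=3,fy=3,interpolation=cv2.INTER_NEAREST)
cv2.imwrite('pics/prez.png',np.clip(a*1.7,0,255).astype(np.uint8)); save("side","pres.png")
E
```

```text
6.22 tcp [0.4477 0.3136 0.0598] F [0.8 0.4 0.8] M [ 0.02 -0.11  0.04] w 0.997 g 0.0
7.38 tcp [0.4472 0.3135 0.059 ] F [-0.2  0.5 -0.3] M [ 0.07 -0.11 -0.  ] w 0.107 g 45.0
8.54 tcp [0.4468 0.3133 0.2091] F [ 0.5 -0.3 -3.3] M [ 0.03 -0.08  0.02] w 0.112 g 45.0
9.57 tcp [0.5227 0.0622 0.2028] F [-0.4 -0.3 -1.9] M [ 0.09 -0.09 -0.02] w 0.105 g 45.0
[-1.04443744e-01  3.68332214e-01  1.57813780e+00  3.27194651e-04
  1.19572124e+00 -1.61763399e+00]
```

View pics/prez.png

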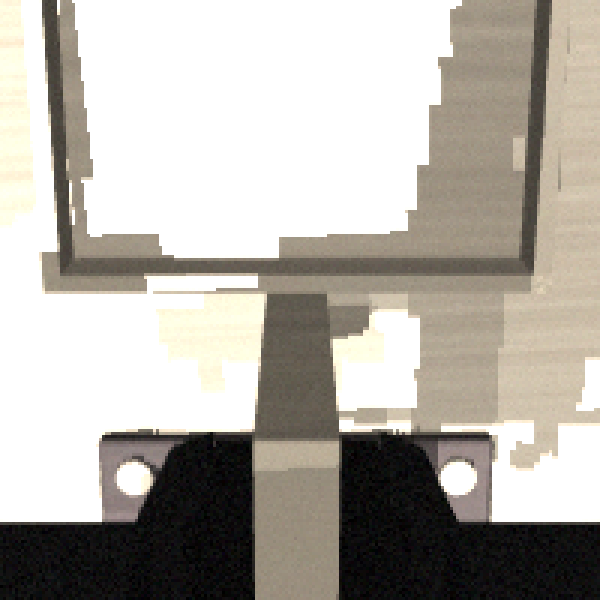

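The bracket hangs centred and square in the grip: the web is at column 297 of the crop and the tray edge is level at row about 290. I'll compare that with the predicted pixels for the slip along x, and check both models against the side view.

```bash
python3 - <<'E'
from h import *
from fit import load
P=load("pre.json");s=r.sense();tp=np.array(s["tool_pos"]);Rt=R.from_quat(s["tcp_rot"]).as_matrix()
print("yaw",np.arctan2(-Rt[1,0],-Rt[0,0]),Rt[:,2])
yaw=np.arctan2(-Rt[1,0],-Rt[0,0]);c,sn=np.cos(yaw),np.sin(yaw)
def B(x,y,z): # bracket coords, mm (origin below grip on underside) nominal
    x=x+10;return tp+np.array([c*x-sn*y,sn*x+c*y,z-59])/1000
pts=[B(-36,-42,14),B(-36,42,14),B(-39,-39,14),B(-39,39,14),B(30,-5,86)]
print(((proj(P,pts)-[219.5,99.5])*3).round(0))
S=optics.camera_params("side");im=cv2.imread("pics/pres.png")
bl=[B(55,-35,96),B(55,35,96),B(55,35,0),B(-36,42,14),B(-36,-42,14),B(-120,-42,14),B(-120,42,14),B(30,18,100),B(30,-18,100)]
ul=[up(0,-.042,.218),up(0,.042,.218),up(0,.042,.008),up(-.04,.065,.008),up(.0,.014,.212),up(0,.026,.174),up(0,-.014,.212),up(0,-.026,.174)]
z=4;x0,y0,w,h=200,110,190,140
A=cv2.resize(im[y0:y0+h,x0:x0+w],None,fx=z,fy=z,interpolation=cv2.INTER_NEAREST)
for L,col in((bl,(0,0,255)),(ul,(0,255,0))):
    for p in proj(S,L): cv2.circle(A,tuple(((p-[x0-.5,y0-.5])*z).astype(int)),3,col,-1)
cv2.imwrite("pics/ov.png",A)
E
```

```text
yaw -0.056490390343507196 [-2.04444478e-04  1.87000371e-04 -9.99999962e-01]
[[ 52. 291.]
 [557. 290.]
 [ 68. 273.]
 [540. 272.]
 [267. 990.]]
```

View pics/ov.png

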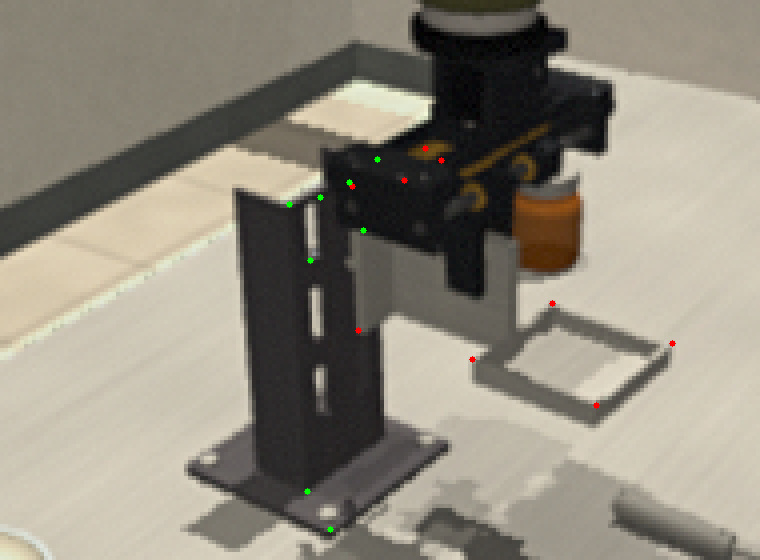

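```bash
python3 - <<'E'
from h import *
from fit import load
P=load("pre.json");f=lambda x,y:np.array([x,y])/3+[219.5,99.5]
tp=np.array(r.sense()["tool_pos"])
def loc(X):
    d=np.array(X)[:2]-U;c,s=np.cos(YU),np.sin(YU);return np.round([c*d[0]+s*d[1],-s*d[0]+c*d[1]],4)
print("tcp",loc(tp))
for n,p,z in(("footL",(101,436),.008),("footR",(491,436),.008),("trayL",(45,292),tp[2]-.045),("trayR",(549,292),tp[2]-.045),("inL",(62,275),tp[2]-.045),("inR",(532,275),tp[2]-.045)): print(n,loc(onz(P,f(*p),z)))
E
```

```text
tcp [-0.1102  0.0011]
footL [-0.0417 -0.064 ]
footR [-0.0416  0.0635]
trayL [-0.136 -0.042]
trayR [-0.1359  0.0418]
inL [-0.1389 -0.039 ]
inR [-0.1388  0.0388]
```

```bash
python3 - <<'E'
from h import *
for x in(-.092,-.082,-.075,-.070,-.068,-.066):
    r.servo_line(up(x,0,.203),.04); s=st()
    if abs(s["contact_force"][0])>8: break
r.hold(.2);st();save("side","ins.png")
im=cv2.imread("pics/ins.png")[110:230,210:390];cv2.imwrite("pics/insz.png",cv2.resize(im,None,fx=4,fy=4))
E
```

```text
10.27 tcp [0.5408 0.0604 0.2028] F [ 0.5 -0.3 -2.3] M [ 0.05 -0.08  0.  ] w 0.11 g 45.0
10.67 tcp [0.551  0.0598 0.2029] F [-0.1 -0.4 -2.2] M [ 0.09 -0.09 -0.01] w 0.109 g 45.0
10.99 tcp [0.558  0.0594 0.2029] F [ 0.2 -0.3 -3.3] M [ 0.08 -0.09  0.01] w 0.11 g 45.0
11.27 tcp [0.563  0.0591 0.2029] F [ 0.2 -0.5 -2.2] M [ 0.12 -0.13 -0.01] w 0.109 g 45.0
11.52 tcp [0.5649 0.059  0.203 ] F [-0.9 -0.4 -3.1] M [ 0.06 -0.09  0.04] w 0.113 g 45.0
11.77 tcp [0.5669 0.0589 0.203 ] F [ 0.1 -0.2 -2.4] M [ 0.09 -0.11  0.05] w 0.112 g 45.0
11.97 tcp [0.5668 0.0589 0.203 ] F [-0.4  0.4 -3.4] M [ 0.06 -0.15  0.02] w 0.106 g 45.0
```

View pics/insz.png

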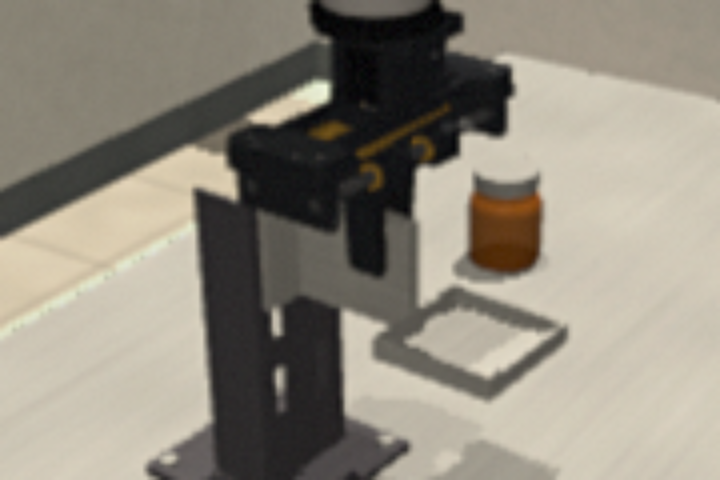

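The hooks have gone in with no resistance, and the back plate is close to the upright. I'll feel for the plate, then lower onto the catch.

```bash
python3 - <<'E'
from h import *
x=-.066
while x<-.059:
    x+=.001;r.servo_line(up(x,0,.203),.03);s=st()
    if s["contact_force"][0]<-5: break
x-=.001
z=.203
r.servo_line(up(x,0,z),.03)
while z>.186:
    z-=.002 if z>.193 else .001;r.servo_line(up(x,0,z),.03);s=st()
    if s["contact_force"][2]>3: break
E
```

```text
12.27 tcp [0.5674 0.0589 0.2029] F [-4.3 -0.  -1.4] M [0.05 0.44 0.  ] w 0.107 g 45.0
12.52 tcp [0.5675 0.0589 0.2028] F [-10.6  -0.7   1.4] M [-0.    1.51  0.05] w 0.11 g 45.0
13.02 tcp [0.5674 0.0589 0.2009] F [-5.7 -0.2 -0.8] M [ 0.09  0.74 -0.01] w 0.11 g 45.0
13.27 tcp [0.5674 0.059  0.1989] F [-7.  1. -1.] M [ 0.08  0.79 -0.02] w 0.108 g 45.0
13.52 tcp [0.5675 0.0589 0.1969] F [-5.4  0.7 -2.2] M [ 0.12  0.75 -0.05] w 0.111 g 45.0
13.77 tcp [0.5674 0.059  0.195 ] F [-6.4  0.2 -0.8] M [0.12 0.79 0.01] w 0.109 g 45.0
14.02 tcp [0.5675 0.059  0.193 ] F [-5.3  0.5 -1.2] M [ 0.18  0.77 -0.01] w 0.108 g 45.0
14.27 tcp [0.5675 0.059  0.1921] F [-6.  -0.6 -0.1] M [0.12 0.82 0.02] w 0.105 g 45.0
14.52 tcp [0.5675 0.059  0.1911] F [-6.5  0.1  1.3] M [0.1  0.87 0.03] w 0.109 g 45.0
14.77 tcp [0.5675 0.059  0.1902] F [-6.9  0.4  1.6] M [0.12 0.87 0.06] w 0.109 g 45.0
15.02 tcp [0.5673 0.059  0.1895] F [-9.5  0.8  4.6] M [0.07 1.16 0.03] w 0.111 g 45.0
```

```bash
python3 - <<'E'
from h import *
x=-.065
hand.gripper_open(); st()
r.servo_line(up(x,0,.285),.2)
hand.close_gripper(force=20); st()
r.servo_line(up(-.014,.0005,.285),.15); r.servo_line(up(-.014,.0005,.257),.1);st()
z=.257
while z>.2385:
    z-=.001;r.servo_line(up(-.014,.0005,z),.03);s=st()
    if s["contact_force"][2]>35: break
r.hold(.2);st()
E
```

```text
16.23 tcp [0.5678 0.0589 0.189 ] F [0.5 0.4 0.7] M [ 0.05 -0.18  0.01] w 1.003 g 0.0
18.17 tcp [0.5678 0.0589 0.285 ] F [ 0.  -0.  -0.4] M [-0.01 -0.1  -0.  ] w 0.004 g 0.0
19.09 tcp [0.6185 0.0565 0.2575] F [ 0.4 -0.8  0.2] M [ 0.03 -0.11  0.02] w 0.003 g 0.0
19.34 tcp [0.6188 0.0564 0.2565] F [0.2 0.3 0.3] M [ 0.01 -0.13  0.07] w 0.006 g 0.0
19.59 tcp [0.6187 0.0564 0.255 ] F [-0.9 -0.4 -0.5] M [ 0.07 -0.16  0.01] w 0.004 g 0.0
19.84 tcp [0.6187 0.0564 0.2539] F [-0.3 -0.2 -0.1] M [ 0.02 -0.2   0.  ] w 0.005 g 0.0
20.09 tcp [0.6187 0.0564 0.2529] F [-0.2  0.7 -0.5] M [ 0.06 -0.12 -0.03] w 0.002 g 0.0
20.34 tcp [0.6187 0.0564 0.2519] F [-1.   1.1 -0.8] M [ 0.09 -0.15 -0.03] w 0.005 g 0.0
20.59 tcp [0.6188 0.0564 0.2513] F [-1.2 -0.4  2.9] M [ 0.09 -0.06 -0.02] w 0.006 g 1.3
20.84 tcp [0.6188 0.0564 0.2508] F [-2.1 -0.6  5.9] M [0.08 0.12 0.04] w 0.004 g 3.0
21.09 tcp [0.6189 0.0564 0.2501] F [-2.   0.   6.7] M [ 0.11  0.11 -0.02] w 0.006 g 3.7
21.34 tcp [0.619  0.0564 0.2492] F [-2.2  1.   7.7] M [0.1 0.1 0. ] w 0.004 g 3.9
21.59 tcp [0.619  0.0564 0.2483] F [-2.1  0.2  6.6] M [ 0.0
[... 192 characters left out ...]
 0.005 g 3.6
22.34 tcp [0.6192 0.0564 0.2451] F [0.2 0.6 7.1] M [ 0.07 -0.21 -0.01] w 0.007 g 3.3
22.59 tcp [0.6193 0.0564 0.244 ] F [ 1.4 -0.2  5.2] M [ 0.08 -0.33 -0.  ] w 0.004 g 3.0
22.84 tcp [0.6194 0.0564 0.2429] F [1.8 0.9 4.3] M [ 0.06 -0.46 -0.03] w 0.008 g 2.6
23.09 tcp [0.6194 0.0564 0.2418] F [3.2 1.1 5.9] M [ 0.08 -0.68  0.02] w 0.004 g 2.6
23.34 tcp [0.6195 0.0563 0.2408] F [3.5 0.6 4.6] M [ 0.02 -0.73  0.01] w 0.006 g 2.5
23.59 tcp [0.6195 0.0563 0.24  ] F [3.  0.6 6.3] M [ 0.09 -0.81 -0.01] w 0.004 g 2.9
23.84 tcp [0.6196 0.0564 0.2399] F [ 1.6  0.  10.8] M [ 0.11 -0.54  0.01] w 0.007 g 5.3
24.04 tcp [0.6196 0.0563 0.2399] F [ 1.2 -0.2 10.6] M [ 0.14 -0.53  0.03] w 0.01 g 5.3
```

The pad now seems to be bottomed at 218 mm. I'll push a bit harder to seat it, then back off, locate the cup with the wrist camera and check the lock.

```bash
python3 - <<'E'
from h import *
import json
for z in(.2375,.2365,.2355,.2345):
    r.servo_line(up(-.014,.0005,z),.03);s=st()
    if s["contact_force"][2]>22: break
r.servo_line(up(-.014,.0005,.30),.2)
save("side","lock.png")
im=cv2.imread("pics/lock.png");S=optics.camera_params("side")
x0,y0=210,120;A=cv2.resize(im[y0:y0+130,x0:x0+180],None,fx=4,fy=4,interpolation=cv2.INTER_NEAREST)
def B(x,y,z): return up((x-55-.5)/1000,y/1000+.001,(z+118)/1000)
for p in proj(S,[B(55,35,96),B(55,-35,96),B(55,35,0),B(-36,42,14),B(-36,-42,14),B(-120,-42,14),B(-120,42,14),B(30,18,100)]): cv2.circle(A,tuple(((p-[x0-.5,y0-.5])*4).astype(int)),2,(0,0,255),-1)
cv2.imwrite("pics/lockz.png",A)
# cup look
r.set_joints(r.ik([.50,-.30,.28],Q(0))) if r.ik([.50,-.30,.28],Q(0)) is not None else print("noik")
hand.gripper_open();st()
W=optics.camera_params("wrist"); save("wrist","cup.png");json.dump({k:np.asarray(v).tolist() for k,v in W.items()},open("cup.json","w"))
print([(round(d["score"],2),(np.array(d["position"])*[640,400]).round(1)) for d in find_in("wrist","cup_center")])
m=cv2.resize(cv2.imread("pics/cup.png"),(560,350))
cv2.imwrite("pics/both.png",np.hstack([cv2.resize(A,(480,347))[:347],m[:347,160:480]]))
E
```

```text
24.29 tcp [0.6196 0.0563 0.2398] F [ 0.8  0.8 13.8] M [ 0.06 -0.3  -0.  ] w 0.005 g 6.6
24.54 tcp [0.6197 0.0563 0.2397] F [-1.6  0.3 18. ] M [ 0.06 -0.02  0.02] w 0.006 g 9.1
24.79 tcp [0.6197 0.0564 0.2396] F [-4.4  0.8 24.3] M [0.08 0.29 0.03] w 0.004 g 11.6
28.04 tcp [ 0.5  -0.3   0.28] F [-0.1  0.2  0.1] M [ 0.09 -0.14 -0.03] w 1.003 g 0.0
[(0.92, array([311.9,  86.8]))]
```

View pics/both.png

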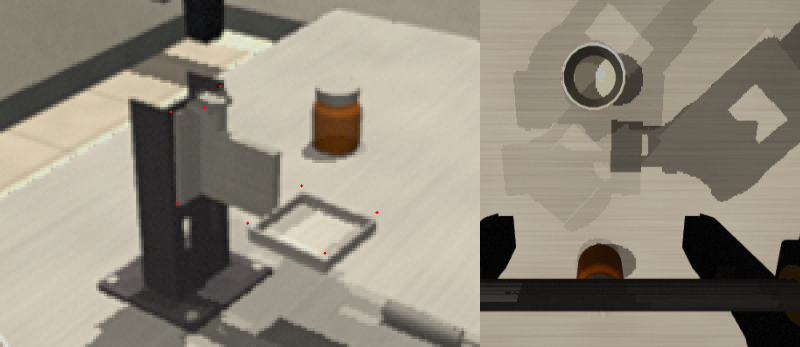

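The left half shows the bracket hooked at the locked height, with the tray possibly a little low. The right half shows the cup rim at about (313,87) in the wrist image. I'll measure height and tilt numerically by aligning model edges with the side image, using the earlier held pose as reference.

```bash
cat > tilt.py <<'E'
from h import *
S=optics.camera_params("side")
def edges():
    E=[];box=lambda z,h:[(-78-h,-h,z),(-78-h,h,z),(-78+h,h,z),(-78+h,-h,z)]
    for z,h in((14,42),(14,39)):
        b=box(z,h);E+=[(b[i],b[(i+1)%4]) for i in range(4)]
    b=box(0,42);E+=[(b[1],b[2]),(b[0],b[1])]
    E+=[((-78+42,42,0),(-78+42,42,14)),((55,35,2),(55,35,94))]
    t=np.linspace(0,1,60)[:,None]
    return np.vstack([np.array(a)*(1-t)+np.array(b)*t for a,b in E])
EP=edges()
def run(fn,hook,yaw):
    g=cv2.GaussianBlur(cv2.cvtColor(cv2.imread(fn),cv2.COLOR_BGR2GRAY).astype(np.float32),(0,0),.8)
    G=np.hypot(cv2.Sobel(g,-1,1,0),cv2.Sobel(g,-1,0,1));G=np.minimum(G,60)
    best=[]
    for th in np.arange(-3,6.1,.5):
        for dz in np.arange(-6,16.1,1):
            for dx in(-3,-2,-1,0,1,2):
                X=(EP-[55,0,56])/1000;a=np.radians(th)   # + = tray sags
                X=X@R.from_euler('y',a).as_matrix() if 0 else np.column_stack([np.cos(a)*X[:,0]-np.sin(a)*X[:,2],X[:,1],np.sin(a)*X[:,0]+np.cos(a)*X[:,2]])
                X=X@R.from_euler('z',yaw).as_matrix().T+hook+[dx/1000,0,dz/1000]
                p=proj(S,X).astype(np.float32)
                best.append((cv2.remap(G,p[None,:,0],p[None,:,1],cv2.INTER_LINEAR).mean(),th,dz,dx))
    best.sort(reverse=True);print(fn,[tuple(np.round(b,1)) for b in best[:5]])
E
python3 - <<'E'
from tilt import *
run("pics/pres.png",up(-.0452,.0011,.1998),YU)
run("pics/ins.png",up(-.0015,.001,.200),YU)
run("pics/lock.png",up(-.0005,.001,.174),YU)
from fit import load
P=load("cup.json");print("cup",onz(P,(312.5,87),.095),onz(P,(314.8,87),.095))
print(r.ik([.43,-.3,.1],Q(0)))
E
```

```text
pics/pres.png [(np.float64(57.4), np.float64(0.0), np.float64(0.0), np.float64(1.0)), (np.float64(57.4), np.float64(-0.5), np.float64(-1.0), np.float64(1.0)), (np.float64(57.4), np.float64(0.5), np.float64(1.0), np.float64(1.0)), (np.float64(57.3), np.float64(0.5), np.float64(1.0), np.float64(0.0)), (np.float64(57.3), np.float64(0.0), np.float64(0.0), np.float64(0.0))]
pics/ins.png [(np.float64(57.3), np.float64(-0.5), np.float64(-1.0), np.float64(1.0)), (np.float64(57.3), np.float64(0.0), np.float64(0.0), np.float64(0.0)), (np.float64(57.3), np.float64(-1.0), np.float64(-2.0), np.float64(1.0)), (np.float64(57.3), np.float64(-0.5), np.float64(-1.0), np.float64(0.0)), (np.float64(57.3), np.float64(0.0), np.float64(1.0), np.float64(-1.0))]
pics/lock.png [(np.float64(59.6), np.float64(2.5), np.float64(-2.0), np.float64(-3.0)), (np.float64(59.6), np.float64(2.0), np.float64(-3.0), np.float64(-2.0)), (np.float64(59.6), np.float64(3.0), np.float64(-1.0), np.float64(-3.0)), (np.float64(59.6), np.float64(2.5), np.float64(-1.0), np.float64(-3.0)), (np.float64(59.6), np.float64(2.5), np.float64(-2.0), np.float64(-2.0))]
cup [ 0.42112335 -0.30566663  0.095     ] [ 0.4211243  -0.30375382  0.095     ]
[-8.32839663e-01  4.96727236e-01  1.68936168e+00 -4.44089210e-16
  9.55503736e-01 -2.40363599e+00]
```

The bracket is at the locked height, with about 2.5° of sag and roughly 2 mm off the plate, which is within tolerance. Next is the cup.

```bash
python3 - <<'E'
from h import *
c=[.4211,-.304]
r.move_ptp([*c,.19],Q(0)); r.servo_line([*c,.075],.12); st()
hand.close_gripper(force=15); st()
r.servo_line([*c,.30],.2); st()
r.move_ptp(up(-.1335,0,.29),Q(YU)); r.servo_line(up(-.1335,0,.215),.15); s=st()
d=np.array(s["tool_pos"])[:2]-U;print("local",np.cos(YU)*d[0]+np.sin(YU)*d[1],-np.sin(YU)*d[0]+np.cos(YU)*d[1])
save("side","pl.png");run=None
import tilt; tilt.run("pics/pl.png",up(-.0005,.001,.174),YU)
im=cv2.imread("pics/pl.png")[110:240,210:390];A=cv2.resize(im,(540,390),interpolation=cv2.INTER_CUBIC)
save("wrist","plw.png");m=cv2.imread("pics/plw.png")[0:400,190:450]
cv2.imwrite("pics/plb.png",np.hstack([A,cv2.resize(m,(254,390))]))
E
```

```text
29.8 tcp [ 0.4215 -0.3043  0.0757] F [ 0.4 -0.2  0.8] M [ 0.04 -0.18  0.04] w 0.999 g 0.0
30.32 tcp [ 0.4212 -0.3042  0.0752] F [ 1.5 -1.3  0.7] M [-0.06 -0.16 -0.07] w 0.694 g 15.2
31.6 tcp [ 0.4208 -0.3037  0.2989] F [-0.1 -0.7 -1.3] M [ 0.04 -0.17 -0.06] w 0.688 g 15.1
33.65 tcp [0.4999 0.0624 0.2158] F [-0.2 -0.  -0.9] M [ 0.07 -0.13 -0.02] w 0.693 g 15.1
local -0.13303478286515988 -0.00034032693842166086
pics/pl.png [(np.float64(50.0), np.float64(1.5), np.float64(-1.0), np.float64(0.0)), (np.float64(50.0), np.float64(2.5), np.float64(2.0), np.float64(-1.0)), (np.float64(50.0), np.float64(2.0), np.float64(0.0), np.float64(0.0)), (np.float64(50.0), np.float64(1.0), np.float64(-2.0), np.float64(0.0)), (np.float64(50.0), np.float64(3.0), np.float64(3.0), np.float64(-1.0))]
```

View pics/plb.png

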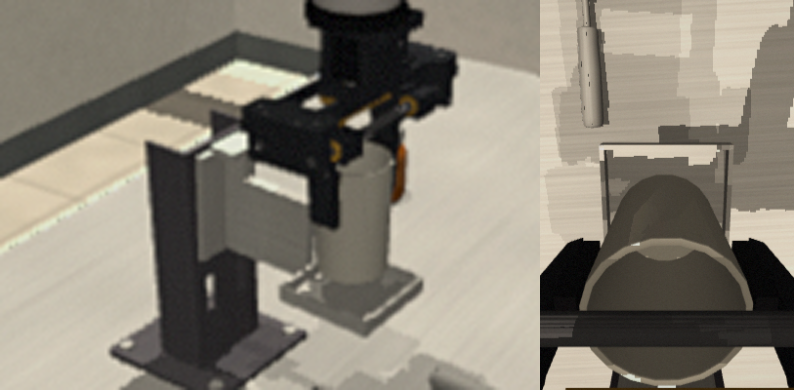

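The cup hangs upright over the middle of the tray. I'll lower it to contact and release.

```bash
python3 - <<'E'
from h import *
z=.202
r.servo_line(up(-.1335,.0008,z),.08);f0=r.sense()["contact_force"][2]
while z>.183:
    z-=.0015;r.servo_line(up(-.1335,.0008,z),.03);r.hold(.05)
    s=st()
    if s["contact_force"][2]-f0>2.0: break
hand.gripper_open();st()
r.servo_line(up(-.1335,.0008,.30),.12);r.servo_line(up(-.22,.0,.36),.2);r.hold(.3);st()
S=optics.camera_params("side");save("side","end.png")
for n in("cup_center","bracket_grip"):print(n,[(round(d["score"],2),(np.array(d["position"])*[640,400]).round(1)) for d in find_in("side",n)[:2]])
print("pred cup",proj(S,[up(-.1335,.001,.118+.0475)]))
import tilt; tilt.run("pics/end.png",up(-.0005,.001,.174),YU)
E
```

```text
34.37 tcp [0.4996 0.0636 0.2007] F [-0.4 -0.7 -1. ] M [ 0.06 -0.12  0.02] w 0.691 g 15.1
34.67 tcp [0.4995 0.0636 0.199 ] F [-0.6  0.4 -1.5] M [ 0.09 -0.12 -0.06] w 0.695 g 15.1
34.97 tcp [0.4994 0.0636 0.1975] F [ 0.9 -0.3 -1.1] M [ 0.01 -0.13 -0.01] w 0.685 g 15.1
35.27 tcp [0.4995 0.0636 0.196 ] F [ 0.4 -0.1 -0.9] M [ 0.03 -0.16 -0.03] w 0.69 g 15.1
35.57 tcp [0.4995 0.0636 0.1945] F [ 0.4 -0.  -2.3] M [ 0.06 -0.15 -0.02] w 0.692 g 15.1
35.87 tcp [0.4994 0.0636 0.193 ] F [-0.2  0.3 -0.8] M [ 0.03 -0.11  0.01] w 0.687 g 15.1
36.17 tcp [0.4995 0.0636 0.1915] F [ 0.1 -1.1 -0.3] M [ 0.   -0.2   0.03] w 0.691 g 15.1
36.47 tcp [0.4997 0.0636 0.1909] F [-3.3 -0.7  6.1] M [0.01 0.18 0.03] w 0.693 g 15.4
37.04 tcp [0.4995 0.0636 0.1899] F [ 0.2  0.2 -0.2] M [ 0.02 -0.19 -0.01] w 0.999 g 0.0
39.08 tcp [0.4134 0.0677 0.3594] F [0.1 0.2 1.2] M [ 0.1  -0.11 -0.  ] w 0.998 g 0.0
cup_center [(0.65, array([327.3, 190.2]))]
bracket_grip [(0.55, array([296.3, 184.3]))]
pred cup [[327.03615087 189.00124593]]
pics/end.png [(np.float64(51.3), np.float64(2.0), np.float64(-4.0), np.float64(-2.0)), (np.float64(51.3), np.float64(1.5), np.float64(-5.0), np.float64(-2.0)), (np.float64(51.3), np.float64(2.0), np.float64(-4.0), np.float64(-3.0)), (np.float64(51.3), np.float64(2.5), np.float64(-3.0), np.float64(-2.0)), (np.float64(51.3), np.float64(2.5), np.float64(-3.0), np.float64(-3.0))]
```

```bash
python3 -c "
from h import *
print(finish_job())"
```

```text
the job is handed in; nothing more can be done
None
```

The bracket is locked in the top pair of slots with about 2° of sag, the cup stands upright in its tray, and I handed the job in at about 39 s; the hand-in gave no verdict.

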